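Load the desk caddy, tall glue bottle at the back first

ROBOT

A 6-joint arm with a two-finger parallel gripper is mounted at the origin on a cart in front of the work surface, level with it; the furniture and walls round the work are solid. World frame = base frame: x ahead of the robot, y to its left, z up, the work surface at z = 0. Lengths are in m, angles in rad, forces in N, time in s.
With the tool pointing down it reaches from about 0.425 to 0.95 m from the base axis. Payload 3.5 kg.
Tool frame: the origin (TCP) lies at the very end of the fingers, on their centre line; the grasp point (between the pads) lies 19 mm behind it; z points along the fingers, y is the direction in which the jaws open and shut (so a half turn about z gives the same grasp; the last joint's range is limited). The gripper opens to 85 mm and grips with 20 to 120 N. Pads are 22 mm wide; open, the fingers measure 114 mm over their backs; the gripper's body (76 mm by 85 mm) begins 54 mm behind the grasp point. The pads swing forward as they close: fully open they stand 13 mm farther back than shut.
Start: joints at [-1.432, 0.286, 1.577, -0, 1.279, -0.15], TCP at [0.192, -0.647, 0.231] pointing down, gripper open.
Joint ranges: [-2.77, 2.77], [-0.9, 2.22], [0.21, 2.48], [-1.53, 4.67], [0.24, 2.81], [-2.84, 2.84]. Speed limits (rad/s): [2.79, 2.79, 3.14, 3.14, 3.14, 3.14].

INTERFACE

Orientations are given as a unit quaternion [x, y, z, w].
In Python, from plant import get_state, read_camera, sign_off gives the robot as it stands.
- The arm moves only by the tool step_arm, never from a script. Its argument "targets" is a list that holds one entry, the list of rows, each a list of 5 numbers: the opening, from 0 (shut) to 1 (fully open), then the shift along the tool's x, y, z each as a share of 4 cm, from -1 to 1, then the turn about the tool's z as a share of 5 degrees, from -1 to 1. A call has 1 to 10 rows; each row shifts and turns the commanded pose from where the row before left it, along the tool's axes as they then stand; what a row does not reach is not made up. A row lasts 1/12 s, in which the tool goes at most 41.7 mm and 7.16 degrees, less where a joint would pass 70% of its speed; a pose out of reach is approached as far as the arm can. A call with a number of a shift or a turn outside -1 to 1 is refused whole. A call with a gripper value outside its range is refused whole. The fingers move at their own pace and stop on an object; "squeeze" is the grip in N (left out, the last holds). Time passes only in rows, so rows that do not move let the fingers close. It gives the time, the measured TCP pose, the force and the opening at its end, in the units of the state.
- get_state(): the state, without advancing time (a new reading comes with each control period).
- read_camera(name): name is "scene" or "top" or "wrist"; returns a dict with "pixels" (480x640x3 uint8, red, green, blue), "range_z" (480x640 float32, m along the optical axis (not along the pixel's ray), 0 where there is no reading), "mtx" (3x3 intrinsics, pixels), "rvec" (rotation vector, rad) and "tvec" (3), from world to camera coordinates, as OpenCV has them. Camera axes: x right, y down, z forward; pixel columns grow to the right and rows downward; lengths in m; the calibration is good to about 2 mm. The wrist camera is an equidistant fisheye: a pixel r from the principal point sees the ray r / f radians off the axis. A picture is of the moment at which its call begins.
- sign_off(): hands the job in, once; it reports no verdict.
The state is a dict: "time": time; "qpos": joint angles; "dq": joint speeds; "joint_efforts": joint torques, N m; "eef_pos": TCP position; "tcp_rot": TCP orientation; "contact_force": force on the tool from outside, world axes, zero at the start; "wrist_torque": the same for the moment, N m; "opening": opening from 0.0 (shut) to 1.0 (fully open).
Only numpy, scipy, OpenCV 4.12 (cv2) and the standard library are available. Lean on these libraries where they do the work, as an engineer would, in place of code of your own. Each camera call takes 0.05 s, during which the arm holds its last target.

TASK

Load the wooden two-bay caddy so that nothing has to be reached over: first stand the tall white glue bottle with the orange cap in the back bay (the one away from the robot), let go of it, and then stand the short dark-blue ink bottle in the front bay. Both must stay upright and end standing flat on the bay floors. Leave the green-capped cleaner bottle and the rubber stamp where they are.

Things in the scene. Friction and masses are not known exactly. Their poses are not given: they have to be found in the camera images.
- glue_bottle: Tall round white squeeze bottle with orange cap and orange band, loose, 120 mm tall, about 0.15 kg. Origin at the centre of its underside, z up its axis. Straight body 50 mm in diameter from 0 to 86 mm height (grasp there, from above, at about 72 mm height); shoulder up to 96 mm, tapering cap (30 mm in diameter or less) to 120 mm.
- ink: Short square ink bottle of dark blue glass with black round cap, loose, 56 mm tall in all, 0.17 kg. Origin at the centre of its underside, z up, x and y square to its sides. Body 52 x 52 mm and 36 mm tall (grasp across two opposite sides); cap 36 mm in diameter from 40 to 56 mm height, fixed to the body.
- caddy: Open wooden tray of light wood with grey-lined floors, fixed to the desk, 250 mm (its x) by 140 mm (its y), 20 mm high. Origin at the centre of its underside, its x points away from the robot (within 0.25 rad), z up. Walls and the single divider across the middle are 5 mm thick and 20 mm high, floor 5 mm thick; so two bays in a row along x, each 117 mm (x) by 130 mm (y) inside.
- back_bay (a point): Centre of the floor of the caddy's back bay (far from the robot), on the floor's upper face, axes as the caddy.
- front_bay (a point): Centre of the floor of the caddy's front bay (near the robot), on the floor's upper face, axes as the caddy.
- cleaner_bottle: Bystander: same white bottle as the glue bottle, 50 mm in diameter and 120 mm tall, but with green cap and green band. Loose. Origin at the centre of its underside.
- stamp: Bystander: rubber stamp, wooden foot 22 x 48 mm, black knob, 65 mm tall. Loose. Origin at the centre of its underside.
There are look-alikes about, which are no part of the job. Leave any purple or turquoise look-alike of the glue_bottle alone.

How it is judged:
By the outcome, as a careful person would: the job done as asked, in the order asked, and still so for the second after the job is handed in, with the robot touching nothing.
It also fails if it takes over 64 s, if anything falls off the work surface, if the arm or the gripper's body presses on something with over 40 N, if the wrist force passes 120 N, or if a joint passes its speed limit or range.

## Working session

There is one attempt and no reset: what is moved stays moved. The work goes in short steps, Python scripts to look and compute and a tool call to move; the robot and the scene stay as the last step left them, time stands still between calls to the robot, and variables do not carry over. Pictures are saved under pics/ and viewed, and the job is handed in when it is done.

Besides the shell and the picture viewer there is one more tool, called as a command line: name --argument value ..., lists and objects as JSON in quotes. step_arm: Moves the arm, as the interface text tells. Shift numbers are shares of 4 cm and turn numbers shares of 5 degrees, none past 1 either way. Its arguments: {"type":"object","properties":{"targets":{"type":"array"},"squeeze":{"type":"number"}},"required":["targets"]}

```bash
ls; mkdir -p pics; cat > h.py <<'E'
import numpy as np, cv2
from plant import get_state, read_camera, sign_off
def cam(n):
    d=read_camera(n); d['R']=cv2.Rodrigues(np.array(d['rvec'],float))[0]; d['t']=np.array(d['tvec'],float).ravel(); d['K']=np.array(d['mtx']); return d
def save(n,img): cv2.imwrite('pics/'+n+'.png',cv2.cvtColor(np.ascontiguousarray(img),cv2.COLOR_RGB2BGR))
def ray(d,u,v):
    r=np.linalg.inv(d['K'])@np.array([u,v,1.]); return -d['R'].T@d['t'], d['R'].T@r
def plane(d,u,v,z):
    c,r=ray(d,u,v); return c+r*(z-c[2])/r[2]
def pts(d):
    z=d['range_z']; v,u=np.mgrid[:480,:640]; K=d['K']
    P=np.stack([(u-K[0,2])/K[0,0]*z,(v-K[1,2])/K[1,1]*z,z],-1)
    W=(P-d['t'])@d['R']; W[z<=0]=np.nan; return W
def proj(d,p): 
    q=d['K']@(d['R']@np.array(p,float)+d['t']); return q[:2]/q[2]
E
python3 - <<'E'
from h import *
for n in('scene','top'):
    d=cam(n); save(n+'0',d['pixels']); print(n,d['K'].round(1).tolist(),(-d['R'].T@d['t']).round(3))
print(get_state())
E
```

```text
pics
scene [[472.2, 0.0, 326.9], [0.0, 472.2, 238.6], [0.0, 0.0, 1.0]] [-0.349 -0.51   0.576]
top [[434.9, 0.0, 319.0], [0.0, 434.9, 235.8], [0.0, 0.0, 1.0]] [0.445 0.038 1.093]
{'time': 0.1, 'qpos': array([-1.43200710e+00,  2.87084638e-01,  1.57804006e+00,  1.12452918e-06,
        1.27860074e+00, -1.49992131e-01]), 'dq': array([-0.00152026, -0.00093432, -0.00382999, -0.00058499,  0.00027117,
        0.00136419]), 'joint_efforts': array([ 4.48259652e-04, -4.07297158e+01, -2.93700349e+01, -1.49346347e-04,
        3.40595667e-03,  1.50040040e-05]), 'eef_pos': array([ 0.19217952, -0.64644104,  0.23007534]), 'tcp_rot': array([ 9.89593225e-01,  1.43889231e-01,  6.51157017e-06, -1.06637299e-03]), 'contact_force': array([-1.000557  , -0.43363733, -0.65201848]), 'wrist_torque': array([ 0.01545805,  0.03038371, -0.01047454]), 'opening': 1.0040919730743751}
```

View pics/scene0.png

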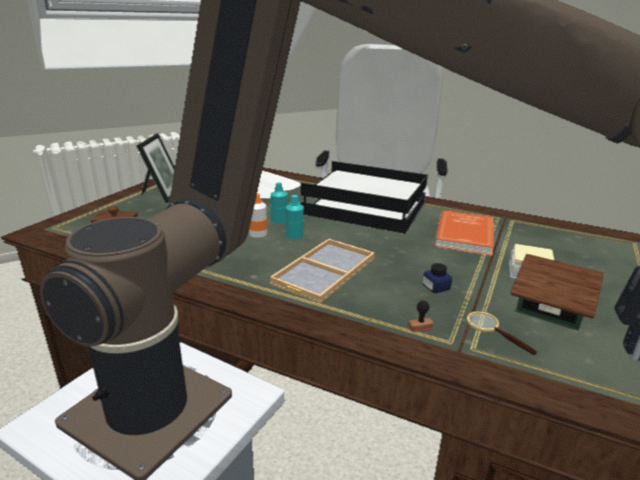

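View pics/top0.png

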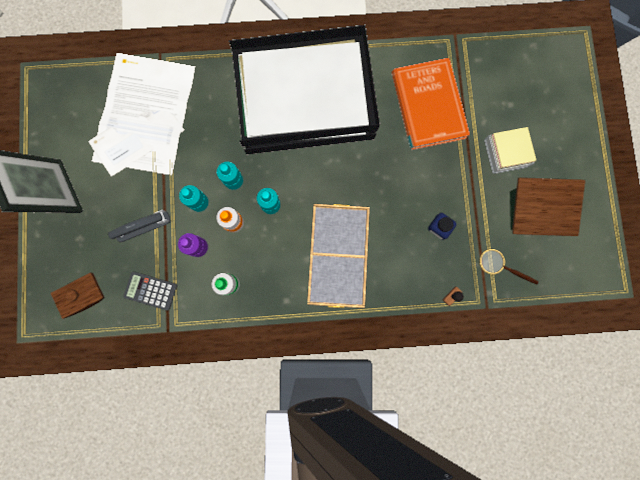

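Candidates in the top view: orange cap (229,216) is white-bodied with an orange band, so it is the glue. Turquoise at (229,174), (193,197) and (268,200), purple at (192,244), and green-capped cleaner at (223,284) are to be left alone. The ink is at (442,225), the stamp at (456,296), and the caddy around (338,256).

```bash
cat > m.py <<'E'
from h import *
d=cam('top'); W=pts(d); im=d['pixels']; hsv=cv2.cvtColor(im,cv2.COLOR_RGB2HSV)
save('crop_glue',cv2.resize(im[150:310,160:300],None,fx=4,fy=3.7,interpolation=cv2.INTER_CUBIC)[:600])
save('crop_caddy',cv2.resize(im[195:315,295:475],None,fx=4.4,fy=4.4,interpolation=cv2.INTER_CUBIC))
# objects by height
Z=W[...,2]
print('desk z',np.nanmedian(Z[300:315,200:300]))
for name,(u,v),lo in [('glue',(229,216),.1),('t1',(229,174),.1),('t2',(193,197),.1),('t3',(268,200),.1),('purple',(192,244),.1),('cleaner',(223,284),.1),('ink',(442,225),.045),('inkbody',(442,225),.028),('stamp',(456,296),.03)]:
    s=(slice(v-18,v+18),slice(u-18,u+18)); m=Z[s]>lo
    n,l,st,c=cv2.connectedComponentsWithStats(m.astype(np.uint8))
    w=W[s]
    k=max(range(1,n),key=lambda i:st[i,4]) if n>1 else None
    if k: 
        q=w[l==k]; print(name,len(q),((q.min(0)+q.max(0))/2).round(4),q[:,2].max().round(4),(q.max(0)-q.min(0)).round(3))
# caddy: light wood mask
m=((hsv[...,0]>8)&(hsv[...,0]<25)&(hsv[...,1]>60)&(hsv[...,2]>120)).astype(np.uint8); m[:195]=0;m[315:]=0;m[:,:300]=0;m[:,380:]=0
p=np.argwhere(m)[:,::-1].astype(np.float32)
w=np.array([plane(d,u,v,.02)[:2] for u,v in p],np.float32)
r=cv2.minAreaRect(w); print('caddy',r, cv2.boxPoints(r).round(4).tolist())
q=W[(m>0)]; print('caddy z',np.nanpercentile(q[:,2],[5,50,95]))
# ink body dark blue mask
m=((hsv[...,0]>105)&(hsv[...,0]<130)&(hsv[...,1]>100)).astype(np.uint8); m[:205]=0;m[245:]=0;m[:,:420]=0;m[:,465:]=0
p=np.argwhere(m)[:,::-1]; w=np.array([plane(d,u,v,.036)[:2] for u,v in p],np.float32)
print('ink blue',cv2.minAreaRect(w),p.min(0),p.max(0))
s=(Z>.028)&(Z<.040); s[:205]=0;s[245:]=0;s[:,:420]=0;s[:,465:]=0
print('ink top face',cv2.minAreaRect(W[(Z>.028)&(np.indices(Z.shape)[0]>205)&(np.indices(Z.shape)[0]<245)&(np.indices(Z.shape)[1]>420)&(np.indices(Z.shape)[1]<465)][:,:2].astype(np.float32)))
E
python3 m.py
```

```text
desk z 0.0004149661633131204
glue 107 [0.6129 0.2493 0.1116] 0.1231 [0.026 0.028 0.023]
t1 106 [0.7208 0.2515 0.1125] 0.1249 [0.024 0.025 0.025]
t2 116 [0.664  0.3376 0.1117] 0.1233 [0.026 0.023 0.023]
t3 104 [0.6594 0.1568 0.1124] 0.1246 [0.029 0.025 0.025]
purple 109 [0.5497 0.3337 0.1113] 0.1226 [0.025 0.022 0.023]
cleaner 113 [0.4581 0.2543 0.1124] 0.1247 [0.027 0.025 0.025]
ink 179 [ 0.6042 -0.2727  0.0532] 0.061 [0.034 0.034 0.016]
inkbody 426 [ 0.6049 -0.2729  0.0446] 0.061 [0.065 0.062 0.033]
stamp 95 [ 0.4314 -0.2959  0.0576] 0.0689 [0.023 0.022 0.022]
caddy ((0.5218775272369385, -0.01625142991542816), (0.27192723751068115, 0.1922956258058548), 0.3879857063293457) [[0.38530001044273376, 0.07900000363588333], [0.38659998774528503, -0.11330000311136246], [0.6585000157356262, -0.11150000244379044], [0.6571999788284302, 0.08079999685287476]]
caddy z [-0.00086381  0.01746501  0.02263544]
ink blue ((0.6025932431221008, -0.2688544988632202), (0.05233253911137581, 0.05267547816038132), 54.3532829284668) [429 213] [455 238]
ink top face ((0.6039581894874573, -0.2727309763431549), (0.051548220217227936, 0.0520324669778347), 56.03715896606445)
```

View pics/crop_glue.png

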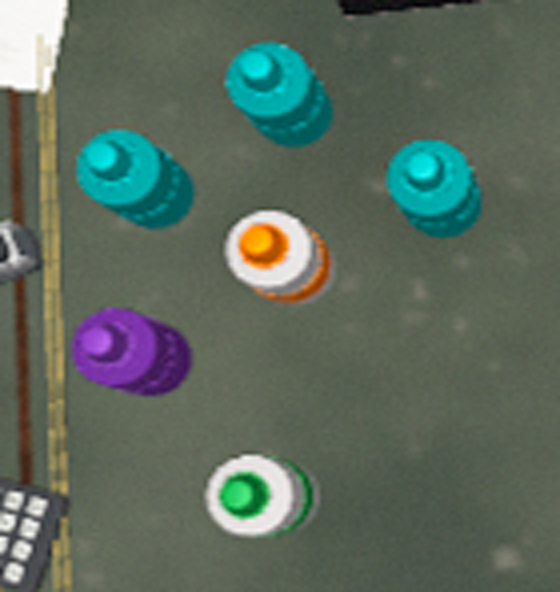

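View pics/crop_caddy.png

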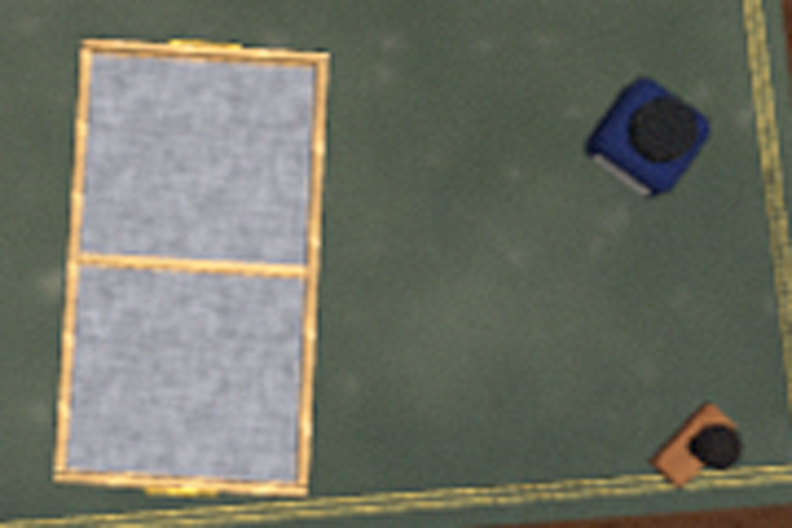

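```bash
cat > c.py <<'E'
from h import *
d=cam('top'); im=d['pixels']; hsv=cv2.cvtColor(im,cv2.COLOR_RGB2HSV)
# grey lining blobs -> floors at z=.005
s=hsv[195:315,300:380]; 
m=((s[...,1]<45)&(s[...,2]>90)).astype(np.uint8)
n,l,st,c=cv2.connectedComponentsWithStats(m)
for i in range(1,n):
    if st[i,4]>300:
        p=np.argwhere(l==i)[:,::-1]+[300,195]
        w=np.array([plane(d,u,v,.005)[:2] for u,v in p],np.float32); print(st[i],cv2.minAreaRect(w),w.mean(0))
E
python3 c.py
```

```text
[   0    0   80  117 2528] ((0.5383105278015137, -0.018744423985481262), (0.29170000553131104, 0.20132431387901306), 0.3935750424861908) [ 0.5659819 -0.0143916]
[  13   12   54   48 2294] ((0.5922530889511108, -0.0181257426738739), (0.12936590611934662, 0.11443842947483063), 86.8818130493164) [ 0.59161973 -0.01807957]
[  10   61   54   48 2384] ((0.4698619246482849, -0.011417001485824585), (0.12900593876838684, 0.11431192606687546), 86.87491607666016) [ 0.46964142 -0.0113547 ]
```

The crop confirms the orange-capped white bottle is the glue, at about (0.613, 0.249) with its cap top at 0.12. The bay centres are (0.592, -0.018) and (0.470, -0.011), 122 mm apart as they should be. A jaw angle of 30° keeps clear of the neighbours. I'll turn by -103.5° first.

step_arm --targets '[[[1,0,0,0,-1],[1,0,0,0,-1],[1,0,0,0,-1],[1,0,0,0,-1],[1,0,0,0,-1],[1,0,0,0,-1],[1,0,0,0,-1],[1,0,0,0,-1],[1,0,0,0,-1],[1,0,0,0,-1]]]' --squeeze 40

```text
time: 1.03
eef_pos: [0.1922, -0.6468, 0.2309]
tcp_rot: [0.835, 0.55, 0.0, -0.0]
contact_force: [-0.8, 0.8, 0.8]
opening: 0.998
```

step_arm --targets '[[[1,0,0,0,-1],[1,0,0,0,-1],[1,0,0,0,-1],[1,0,0,0,-1],[1,0,0,0,-1],[1,0,0,0,-1],[1,0,0,0,-1],[1,0,0,0,-1],[1,0,0,0,-1],[1,0,0,0,-1]]]'

```text
time: 1.87
eef_pos: [0.1922, -0.6468, 0.2309]
tcp_rot: [0.524, 0.852, 0.0, -0.0]
contact_force: [0.1, 0.3, 0.6]
opening: 1.005
```

```bash
cat > go.py <<'E'
import sys
from h import *
from scipy.spatial.transform import Rotation as R
s=get_state(); r=R.from_quat(s['tcp_rot']); M=r.as_matrix()
print('t',round(s['time'],2),'pos',s['eef_pos'].round(4),'jaw',np.degrees(np.arctan2(M[1,1],M[0,1])).round(2),'zax',M[:,2].round(4),'q',s['qpos'].round(2),'F',s['contact_force'].round(1),'open',round(s['opening'],3))
if len(sys.argv)>3:
    d=M.T@(np.array([float(a) for a in sys.argv[1:4]])-s['eef_pos']); print('shift in rows (share of 4cm):',(d/.04).round(3))
E
python3 go.py .55 -.45 .23; python3 go.py .613 .249 .23
```

```text
t 1.87 pos [ 0.1922 -0.6468  0.2309] jaw 26.79 zax [-1.e-04  7.e-04 -1.e+00] q [-1.43  0.29  1.58  0.    1.28 -1.9 ] F [0.1 0.3 0.6] open 1.005
shift in rows (share of 4cm): [ 0.361 10.202  0.026]
t 1.87 pos [ 0.1922 -0.6468  0.2309] jaw 26.79 zax [-1.e-04  7.e-04 -1.e+00] q [-1.43  0.29  1.58  0.    1.28 -1.9 ] F [0.1 0.3 0.6] open 1.005
shift in rows (share of 4cm): [15.25  19.485  0.038]
```

step_arm --targets '[[[1,0,0.5,0,0],[1,0,1,0,0],[1,0,1,0,0],[1,0,1,0,0],[1,0,1,0,0],[1,0,1,0,0],[1,0,1,0,0],[1,0,1,0,0],[1,0,1,0,0],[1,0,1,0,0]]]'

```text
time: 2.7
eef_pos: [0.5337, -0.4759, 0.2311]
tcp_rot: [0.526, 0.851, 0.0, -0.0]
contact_force: [0.2, -0.6, -0.1]
opening: 1.001
```

step_arm --targets '[[[1,0.8,0.5,0,0],[1,0.8,0.5,0,0],[1,0.8,0.5,0,0],[1,0.8,0.5,0,0],[1,0.8,0.5,0,0],[1,0.8,0.5,0,0],[1,0.8,0.5,0,0],[1,0.8,0.5,0,0],[1,0.8,0.5,0,0],[1,0.8,0.5,0,0]]]'

```text
time: 3.53
eef_pos: [0.5678, -0.0997, 0.2312]
tcp_rot: [0.526, 0.851, 0.0, -0.0]
contact_force: [1.2, -0.1, 0.9]
opening: 1.0
```

```bash
python3 go.py .613 .249 .23
```

```text
t 3.53 pos [ 0.5678 -0.0997  0.2312] jaw 26.53 zax [-1.e-04  1.e-04 -1.e+00] q [-0.35  0.07  1.82  0.    1.25 -0.81] F [ 1.2 -0.1  0.9] open 1.0
shift in rows (share of 4cm): [7.294 4.905 0.031]
```

step_arm --targets '[[[1,0.8,0.54,0,0],[1,0.8,0.54,0,0],[1,0.8,0.54,0,0],[1,0.8,0.54,0,0],[1,0.8,0.54,0,0],[1,0.8,0.54,0,0],[1,0.8,0.54,0,0],[1,0.8,0.54,0,0],[1,0.5,0.3,0,0],[1,0,0,0,0]]]'

```text
time: 4.37
eef_pos: [0.6095, 0.2325, 0.2308]
tcp_rot: [0.524, 0.852, 0.001, -0.001]
contact_force: [0.1, 0.2, -0.4]
opening: 0.999
```

```bash
python3 - <<'E'
from h import *
d=cam('wrist'); save('wrist1',d['pixels']); print(d['K'])
d=cam('top'); save('top1',d['pixels'])
d=cam('scene'); save('scene1',d['pixels'][150:270,200:350].repeat(4,0).repeat(4,1))
E
python3 go.py .613 .249 .055
```

```text
[[371.64829954   0.         323.80425249]
 [  0.         371.64829954 237.6398743 ]
 [  0.           0.           1.        ]]
t 4.52 pos [0.6098 0.2276 0.2309] jaw 26.57 zax [-7.e-04 -8.e-04 -1.e+00] q [ 0.2   0.24  1.64 -0.    1.27 -0.26] F [-0.4  0.3 -0.7] open 1.003
shift in rows (share of 4cm): [0.446 0.315 4.397]
```

View pics/wrist1.png

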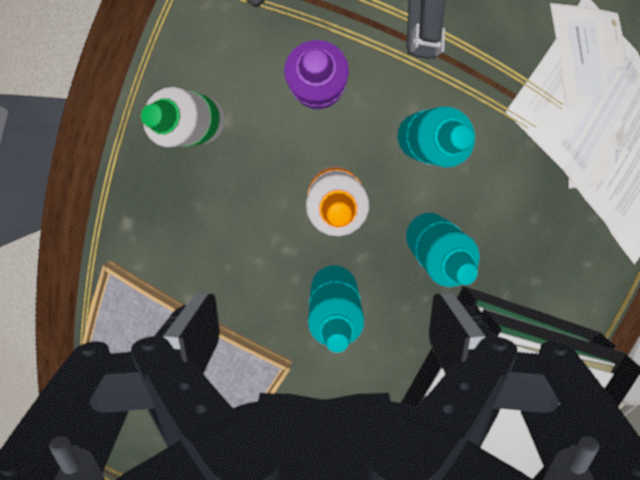

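View pics/scene1.png

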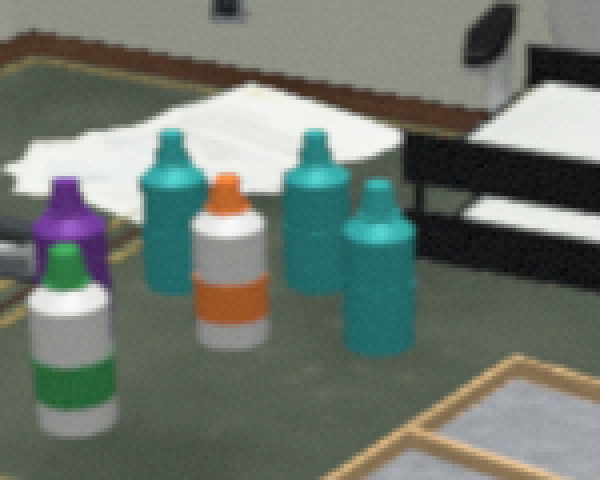

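Wrist view: the orange cap is at about (339,210), ringed by the white shoulder, with turquoise, purple and green around it. I'll cross-check the position with the fisheye model.

```bash
cat > w.py <<'E'
from h import *
def wray(d,u,v):
    K=d['K']; a=np.array([u-K[0,2],v-K[1,2]]); r=np.hypot(*a); th=r/K[0,0]
    q=np.array([*(a/r*np.sin(th)),np.cos(th)]); return -d['R'].T@d['t'], d['R'].T@q
def wplane(d,u,v,z):
    c,q=wray(d,u,v); return c+q*(z-c[2])/q[2]
E
python3 - <<'E'
from w import *
d=cam('wrist'); hsv=cv2.cvtColor(d['pixels'],cv2.COLOR_RGB2HSV)
m=((hsv[...,0]>4)&(hsv[...,0]<22)&(hsv[...,1]>170)&(hsv[...,2]>120)).astype(np.uint8); m[:185]=0;m[245:]=0;m[:,:300]=0;m[:,380:]=0
n,l,st,c=cv2.connectedComponentsWithStats(m); k=1+np.argmax(st[1:,4]); print(st[k],c[k],d['range_z'][208,339])
p=np.argwhere(l==k)[:,::-1]
for z in(.12,.105): print(z,wplane(d,*c[k],z))
print('tip bright',wplane(d,339,210,.12))
# white shoulder outline at z~.09
w=((hsv[...,1]<60)&(hsv[...,2]>120)).astype(np.uint8); w[:160]=0;w[240:]=0;w[:,:300]=0;w[:,375:]=0
p=np.argwhere(w)[:,::-1].astype(np.float32); (cx,cy),r=cv2.minEnclosingCircle(p); print(cx,cy,r,wplane(d,cx,cy,.088))
print('top cam pos check', (-d['R'].T@d['t']))
d=cam('top');hsv=cv2.cvtColor(d['pixels'],cv2.COLOR_RGB2HSV); save('top2',d['pixels'])
E
python3 go.py
```

```text
[ 323  185   36   36 1034] [340.45938104 201.80947776] 0.25718725
0.12 [0.61106434 0.25379389 0.12      ]
0.105 [0.61285657 0.25172016 0.105     ]
tip bright [0.61279023 0.24820303 0.12      ]
339.4278869628906 195.5093994140625 34.792423248291016 [0.61191243 0.25343076 0.088     ]
top cam pos check [0.58087608 0.28872386 0.37265965]
t 4.62 pos [0.6101 0.2266 0.2312] jaw 26.47 zax [-4.e-04 -5.e-04 -1.e+00] q [ 0.2   0.23  1.64 -0.    1.27 -0.26] F [0.3 0.5 0.2] open 1.003
```

step_arm --targets '[[[1,0.48,0.33,0,0],[1,0,0,0,0],[1,0,0,0.6,0],[1,0,0,0.8,0],[1,0,0,0.6,0]]]'

```text
time: 5.03
eef_pos: [0.6132, 0.2494, 0.1502]
tcp_rot: [0.526, 0.85, -0.0, 0.0]
contact_force: [0.3, -0.1, -1.5]
opening: 0.998
```

```bash
python3 go.py .613 .249 .055
```

```text
t 5.03 pos [0.6132 0.2494 0.1502] jaw 26.46 zax [ 0.e+00 -4.e-04 -1.e+00] q [ 0.23  0.33  1.68 -0.    1.14 -0.23] F [ 0.3 -0.1 -1.5] open 0.998
shift in rows (share of 4cm): [-0.005 -0.01   2.379]
```

step_arm --targets '[[[1,0,0,0.6,0],[1,0,0,0.6,0],[1,0,0,0.6,0],[1,0,0,0.4,0],[1,0,0,0.15,0],[1,0,0,0,0]]]'

```text
time: 5.53
eef_pos: [0.6121, 0.2494, 0.0552]
tcp_rot: [0.526, 0.85, -0.002, -0.001]
contact_force: [0.5, 0.0, 0.6]
opening: 0.999
```

```bash
python3 go.py .613 .249 .055
```

```text
t 5.53 pos [0.6121 0.2494 0.0552] jaw 26.46 zax [-0.0041 -0.0012 -1.    ] q [ 0.23  0.44  1.72 -0.    0.98 -0.23] F [0.5 0.  0.6] open 0.999
shift in rows (share of 4cm): [-0.019  0.016  0.005]
```

step_arm --targets '[[[0.3,0,0,0,0],[0.3,0,0,0,0],[0.3,0,0,0,0],[0.3,0,0,0,0],[0.3,0,0,0,0],[0.3,0,0,0,0],[0.3,0,0,0,0],[0.3,0,0,0,0]]]' --squeeze 40

```text
time: 6.2
eef_pos: [0.6143, 0.2511, 0.0598]
tcp_rot: [0.526, 0.851, 0.001, 0.001]
contact_force: [-1.7, -1.7, 5.5]
opening: 0.57
```

```bash
python3 go.py
```

```text
t 6.2 pos [0.6143 0.2511 0.0598] jaw 26.57 zax [ 0.0024 -0.     -1.    ] q [ 0.24  0.44  1.71 -0.    0.99 -0.23] F [-1.7 -1.7  5.5] open 0.57
```

step_arm --targets '[[[0.3,0,0,-0.3,0],[0.3,0,0,-0.5,0],[0.3,0,0,-0.7,0],[0.3,0,0,-0.8,0],[0.3,0,0,-0.8,0],[0.3,0,0,-0.8,0],[0.3,0,0,-0.3,0],[0.3,0,0,0,0]]]'

```text
time: 6.87
eef_pos: [0.6154, 0.2517, 0.2308]
tcp_rot: [0.526, 0.851, 0.003, 0.003]
contact_force: [0.9, -0.2, -1.4]
opening: 0.572
```

```bash
python3 - <<'E'
from h import *
d=cam('wrist'); a=d['pixels']
b=cam('scene')['pixels'][60:300,160:480]
save('w3',cv2.resize(a,(400,300))); save('s3',cv2.resize(b,None,fx=2.3,fy=2.3))
E
python3 go.py .592 -.018 .22
```

```text
t 6.97 pos [0.6127 0.251  0.2242] jaw 26.55 zax [-1.2e-03 -2.0e-04 -1.0e+00] q [ 0.24  0.26  1.62  0.    1.26 -0.23] F [-0.3 -0.6 -2.7] open 0.566
shift in rows (share of 4cm): [-5.784 -3.468  0.107]
```

View pics/s3.png

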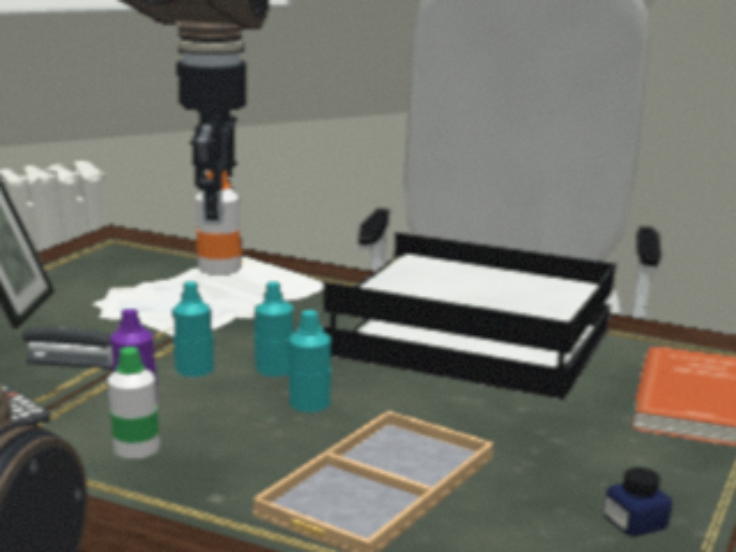

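View pics/w3.png

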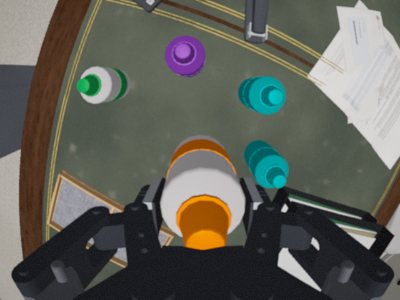

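Bottle is held upright between the pads. Next, over the back bay.

step_arm --targets '[[[0.3,-0.3,-0.18,0,0],[0.3,-0.5,-0.3,0,0],[0.3,-0.7,-0.42,0,0],[0.3,-0.8,-0.48,0,0],[0.3,-0.8,-0.48,0,0],[0.3,-0.8,-0.48,0,0],[0.3,-0.7,-0.42,0,0],[0.3,-0.6,-0.36,0,0],[0.3,-0.4,-0.24,0,0],[0.3,-0.18,-0.11,0,0]]]'

```text
time: 7.8
eef_pos: [0.5905, -0.0209, 0.2219]
tcp_rot: [0.527, 0.85, -0.001, -0.002]
contact_force: [0.1, 0.3, -1.4]
opening: 0.575
```

step_arm --targets '[[[0.3,0,0,0,0],[0.3,0,0,0,0],[0.3,0,0,0,0]]]'

```text
time: 8.05
eef_pos: [0.592, -0.0168, 0.2243]
tcp_rot: [0.525, 0.851, -0.0, -0.001]
contact_force: [0.2, 0.4, -1.9]
opening: 0.57
```

```bash
python3 - <<'E'
from h import *
d=cam('scene'); W=pts(d); im=d['pixels']
P=W.reshape(-1,3); s=get_state()['eef_pos']
sel=(np.hypot(P[:,0]-s[0],P[:,1]-s[1])<.04)&(P[:,2]>.08)&(P[:,2]<.3)
hsv=cv2.cvtColor(im,cv2.COLOR_RGB2HSV).reshape(-1,3)
lt=sel&(hsv[:,2]>110); q=P[lt]; print(len(q),np.percentile(q[:,2],[0,1,5,50]))
idx=np.argwhere(lt.reshape(480,640)); print(idx.min(0),idx.max(0))
for z in (.12,.14,.16,.18):
    b=q[abs(q[:,2]-z)<.01]; 
    if len(b): print(z,b.mean(0).round(4),len(b))
save('s4',cv2.resize(im[60:300,200:520],None,fx=2.3,fy=2.3))
E
python3 go.py .592 -.018 .075
```

```text
750 [0.16476929 0.16681099 0.17053511 0.21008799]
[152 329] [203 350]
0.16 [ 0.5704 -0.0251  0.1677] 34
0.18 [ 0.5695 -0.0255  0.18  ] 159
t 8.1 pos [ 0.5922 -0.0166  0.2246] jaw 26.63 zax [-1.1e-03  7.0e-04 -1.0e+00] q [-0.2   0.11  1.79  0.    1.24 -0.66] F [-0.   0.6 -1.6] open 0.571
shift in rows (share of 4cm): [-0.033 -0.018  3.741]
```

View pics/s4.png

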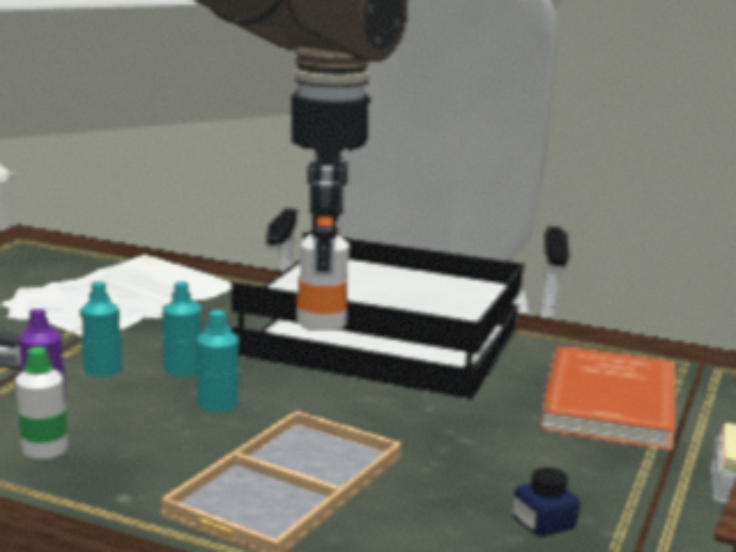

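The underside is at about 0.165, 59.5 mm below the TCP, so floor contact is expected at TCP z ≈ 0.0645.

step_arm --targets '[[[0.3,0,0,0.3,0],[0.3,0,0,0.6,0],[0.3,0,0,0.7,0],[0.3,0,0,0.7,0],[0.3,0,0,0.6,0],[0.3,0,0,0.5,0],[0.3,0,0,0.3,0],[0.3,0,0,0.1,0],[0.3,0,0,0,0],[0.3,0,0,0,0]]]'

```text
time: 8.93
eef_pos: [0.5933, -0.0177, 0.0743]
tcp_rot: [0.526, 0.851, 0.0, 0.001]
contact_force: [0.4, 0.1, -2.0]
opening: 0.569
```

```bash
python3 go.py .592 -.018 .0645
```

```text
t 8.93 pos [ 0.5933 -0.0177  0.0743] jaw 26.58 zax [ 1.8e-03 -3.0e-04 -1.0e+00] q [-0.2   0.29  1.89  0.    0.97 -0.66] F [ 0.4  0.1 -2. ] open 0.569
shift in rows (share of 4cm): [ 0.008 -0.034  0.245]
```

step_arm --targets '[[[0.3,0,0,0.1,0],[0.3,0,0,0.06,0],[0.3,0,0,0.04,0],[0.3,0,0,0,0],[0.3,0,0,0,0]]]'

```text
time: 9.35
eef_pos: [0.5925, -0.0179, 0.0655]
tcp_rot: [0.526, 0.851, 0.0, 0.0]
contact_force: [-0.0, -0.1, -2.2]
opening: 0.572
```

step_arm --targets '[[[0.3,0,0,0.04,0],[0.3,0,0,0,0],[0.3,0,0,0,0]]]'

```text
time: 9.6
eef_pos: [0.5929, -0.0181, 0.0648]
tcp_rot: [0.526, 0.851, 0.0, 0.001]
contact_force: [-1.9, -0.6, 4.2]
opening: 0.574
```

Contact felt (+4 N). Releasing.

step_arm --targets '[[[0.65,0,0,0,0],[0.75,0,0,0,0],[1,0,0,0,0],[1,0,0,0,0],[1,0,0,0,0],[1,0,0,0,0]]]'

```text
time: 10.1
eef_pos: [0.5924, -0.0178, 0.0636]
tcp_rot: [0.526, 0.851, 0.0, -0.0]
contact_force: [-0.1, -0.1, 0.1]
opening: 0.999
```

step_arm --targets '[[[1,0,0,-0.3,0],[1,0,0,-0.5,0],[1,0,0,-0.8,0],[1,0,0,-0.8,0],[1,0,0,-0.8,0],[1,0,0,-0.8,0],[1,0,0,-0.4,0],[1,0,0,0,0]]]'

```text
time: 10.77
eef_pos: [0.5952, -0.0183, 0.2471]
tcp_rot: [0.526, 0.851, 0.002, 0.005]
contact_force: [0.1, -0.1, 0.5]
opening: 0.998
```

```bash
cat m.py | sed 's/crop_glue/cg2/;s/crop_caddy/cc2/' > m2.py; python3 m2.py | grep ink; python3 - <<'E'
from h import *
d=cam('scene'); save('s5',cv2.resize(d['pixels'][60:340,200:520],None,fx=2.1,fy=2.1))
E
python3 go.py .604 -.2715 .23
```

```text
ink 178 [ 0.6041 -0.2727  0.0534] 0.061 [0.034 0.034 0.015]
inkbody 430 [ 0.6051 -0.2723  0.0445] 0.061 [0.065 0.065 0.033]
ink blue ((0.6028164029121399, -0.2690783143043518), (0.052513014525175095, 0.05250405892729759), 55.39549255371094) [429 213] [455 238]
ink top face ((0.6047734022140503, -0.2733423113822937), (0.05148160830140114, 0.05336654931306839), 54.461910247802734)
t 10.87 pos [ 0.5927 -0.0179  0.241 ] jaw 26.55 zax [ 2.1e-03 -4.0e-04 -1.0e+00] q [-0.2   0.1   1.78 -0.    1.26 -0.66] F [ 0.1 -0.2  0. ] open 0.998
shift in rows (share of 4cm): [-5.799 -2.582  0.278]
```

View pics/s5.png

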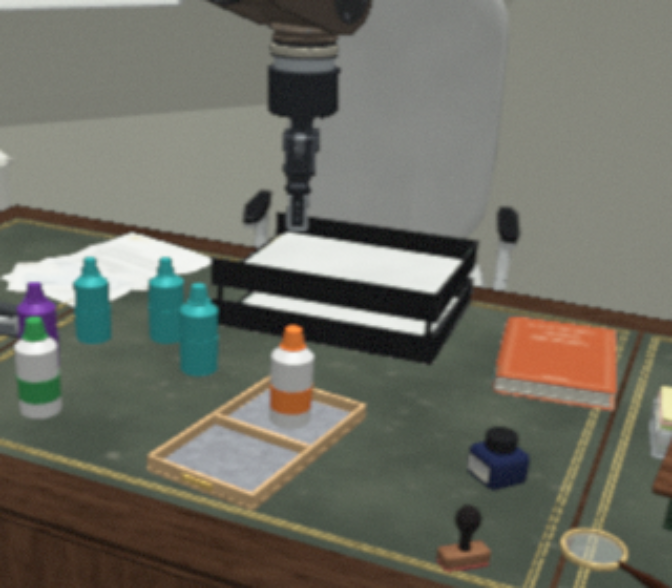

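The glue stands upright in the back bay and is released. The dark-blue ink bottle, the only one of its kind and with a black cap, is at (0.604, -0.2725) with its sides at about 55°. I'm moving over it and turning the jaws to 55°.

step_arm --targets '[[[1,-0.5,-0.22,0,0],[1,-0.8,-0.36,0,0],[1,-0.9,-0.4,0,0],[1,-0.9,-0.4,0,0],[1,-0.9,-0.4,0,0],[1,-0.9,-0.4,0,0],[1,-0.6,-0.27,0,0],[1,-0.3,-0.14,0,0],[1,0,0,0,-1],[1,0,0,0,-1]]]'

```text
time: 11.7
eef_pos: [0.6025, -0.2718, 0.2372]
tcp_rot: [0.449, 0.894, 0.0, -0.002]
contact_force: [0.0, -0.4, -0.7]
opening: 1.0
```

step_arm --targets '[[[1,0,0,0,-1],[1,0,0,0,-1],[1,0,0,0,-1],[1,0,0,0,-0.7],[1,0,0,0,0],[1,0,0,0,0]]]'

```text
time: 12.2
eef_pos: [0.6031, -0.2706, 0.2382]
tcp_rot: [0.301, 0.954, 0.0, -0.001]
contact_force: [-0.5, 0.1, -0.2]
opening: 1.0
```

```bash
python3 - <<'E'
from w import *
d=cam('wrist'); save('w6',d['pixels'])
hsv=cv2.cvtColor(d['pixels'],cv2.COLOR_RGB2HSV)
m=((hsv[...,0]>105)&(hsv[...,0]<130)&(hsv[...,1]>110)).astype(np.uint8)
n,l,st,c=cv2.connectedComponentsWithStats(m); k=1+np.argmax(st[1:,4]); print(st[k],c[k])
W=np.array([wplane(d,u,v,.036)[:2] for v,u in np.argwhere(l==k)],np.float32); print(cv2.minAreaRect(W))
E
python3 go.py .604 -.2725 .004
```

```text
[ 297  184   52   53 1393] [322.3632448  206.05814788]
((0.604231595993042, -0.2714819610118866), (0.04862317442893982, 0.05017082765698433), 54.97425842285156)
t 12.25 pos [ 0.6031 -0.2707  0.2385] jaw 54.99 zax [-0.0017  0.0014 -1.    ] q [-0.58  0.25  1.6   0.    1.29 -1.54] F [ 0.4  0.1 -0.3] open 1.001
shift in rows (share of 4cm): [-0.056 -0.025  5.863]
```

View pics/w6.png

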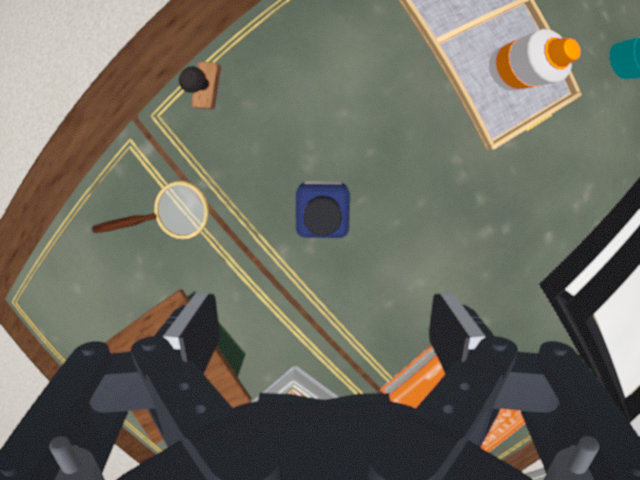

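The wrist view shows the ink square to the jaws at (322,206), and its position agrees within 1 mm. Descending.

step_arm --targets '[[[1,-0.04,-0.01,0.4,0],[1,0,0,0.8,0],[1,0,0,0.8,0],[1,0,0,0.8,0],[1,0,0,0.8,0],[1,0,0,0.8,0],[1,0,0,0.5,0],[1,0,0,0.3,0],[1,0,0,0,0],[1,0,0,0,0]]]'

```text
time: 13.08
eef_pos: [0.6046, -0.2728, 0.0317]
tcp_rot: [0.3, 0.954, 0.0, -0.0]
contact_force: [-0.0, 0.0, 1.7]
opening: 1.004
```

```bash
python3 go.py .604 -.2722 .004
```

```text
t 13.08 pos [ 0.6046 -0.2728  0.0317] jaw 55.03 zax [-4.e-04  3.e-04 -1.e+00] q [-0.58  0.48  1.72  0.    0.94 -1.54] F [-0.   0.   1.7] open 1.004
shift in rows (share of 4cm): [0.02  0.002 0.692]
```

step_arm --targets '[[[1,0,0,0.3,0],[1,0,0,0.25,0],[1,0,0,0.13,0],[1,0,0,0,0],[1,0,0,0,0]]]'

```text
time: 13.5
eef_pos: [0.6043, -0.2728, 0.0041]
tcp_rot: [0.3, 0.954, 0.0, -0.0]
contact_force: [0.5, -0.4, 0.2]
opening: 1.0
```

step_arm --targets '[[[0.35,0,0,0,0],[0.35,0,0,0,0],[0.35,0,0,0,0],[0.35,0,0,0,0],[0.35,0,0,0,0],[0.35,0,0,0,0],[0.35,0,0,0,0],[0.35,0,0,0,0]]]' --squeeze 40

```text
time: 14.17
eef_pos: [0.6051, -0.2735, 0.0055]
tcp_rot: [0.3, 0.954, -0.0, 0.001]
contact_force: [-0.9, -1.0, 4.9]
opening: 0.593
```

```bash
python3 go.py
```

```text
t 14.17 pos [ 0.6051 -0.2735  0.0055] jaw 55.05 zax [ 0.0012 -0.0011 -1.    ] q [-0.58  0.52  1.72 -0.    0.9  -1.54] F [-0.9 -1.   4.9] open 0.593
```

step_arm --targets '[[[0.35,0,0,-0.2,0],[0.35,0,0,-0.5,0],[0.35,0,0,-0.7,0],[0.35,0,0,-0.7,0],[0.35,0,0,-0.5,0],[0.35,0,0,-0.3,0],[0.35,0,0,0,0],[0.35,0,0,0,0]]]'

```text
time: 14.83
eef_pos: [0.6042, -0.2725, 0.1199]
tcp_rot: [0.3, 0.954, 0.0, -0.0]
contact_force: [0.4, 0.1, -3.5]
opening: 0.588
```

step_arm --targets '[[[0.35,0,0,0,-1],[0.35,0,0,0,-1],[0.35,0,0,0,-1],[0.35,0,0,0,-1],[0.35,0,0,0,-1],[0.35,0,0,0,-1],[0.35,0,0,0,-0.4],[0.35,0,0,0,0],[0.35,0,0,0,0]]]'

```text
time: 15.58
eef_pos: [0.6033, -0.2721, 0.1178]
tcp_rot: [0.026, 1.0, 0.001, -0.002]
contact_force: [-0.1, 0.6, -1.0]
opening: 0.594
```

```bash
python3 go.py .4695 -.0115 .12; python3 - <<'E'
from h import *
d=cam('scene'); save('s7',cv2.resize(d['pixels'][60:340,280:600],None,fx=2.1,fy=2.1))
E
```

```text
t 15.58 pos [ 0.6033 -0.2721  0.1178] jaw 86.98 zax [-0.0038  0.0025 -1.    ] q [-0.58  0.37  1.69  0.    1.09 -2.09] F [-0.1  0.6 -1. ] open 0.594
shift in rows (share of 4cm): [ 3.683  6.33  -0.026]
```

View pics/s7.png

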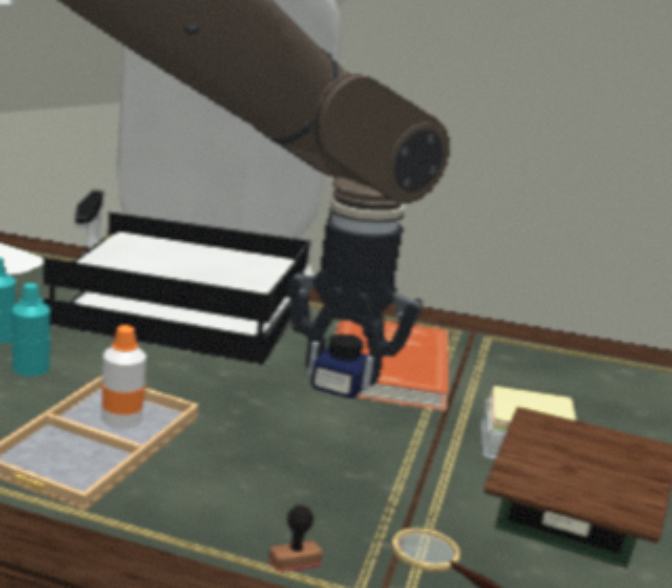

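step_arm --targets '[[[0.35,0.25,0.3,0,0],[0.35,0.5,0.6,0,0],[0.35,0.6,0.8,0,0],[0.35,0.6,0.9,0,0],[0.35,0.5,0.9,0,0],[0.35,0.5,0.9,0,0],[0.35,0.4,0.8,0,0],[0.35,0.2,0.6,0,0],[0.35,0.13,0.35,0,0],[0.35,0,0.18,0,0]]]'

```text
time: 16.47
eef_pos: [0.4697, -0.0117, 0.1198]
tcp_rot: [0.025, 1.0, 0.0, -0.001]
contact_force: [-1.0, -0.8, -1.6]
opening: 0.594
```

step_arm --targets '[[[0.35,0,0,0,0],[0.35,0,0,0,0],[0.35,0,0,0,0]]]'

```text
time: 16.72
eef_pos: [0.472, -0.0147, 0.1206]
tcp_rot: [0.026, 1.0, -0.0, 0.0]
contact_force: [0.7, -0.0, -2.3]
opening: 0.594
```

```bash
python3 go.py .4695 -.0115 .025; python3 - <<'E'
from h import *
d=cam('scene'); W=pts(d); im=d['pixels']; hsv=cv2.cvtColor(im,cv2.COLOR_RGB2HSV)
s=get_state()['eef_pos']
m=(hsv[...,0]>105)&(hsv[...,0]<130)&(hsv[...,1]>110)&(np.hypot(W[...,0]-s[0],W[...,1]-s[1])<.06)
q=W[m]; print(len(q),np.percentile(q,[1,50,99],axis=0).round(4))
save('s8',cv2.resize(im[60:340,200:520],None,fx=2.1,fy=2.1))
d=cam('wrist'); save('w8',cv2.resize(d['pixels'],(560,420)))
E
```

```text
t 16.72 pos [ 0.472  -0.0147  0.1206] jaw 86.99 zax [ 4.e-04 -4.e-04 -1.e+00] q [-0.25 -0.04  2.15 -0.    1.03 -1.76] F [ 0.7 -0.  -2.3] open 0.594
shift in rows (share of 4cm): [0.068 0.079 2.391]
176 [[ 0.4414 -0.0391  0.1227]
 [ 0.4475 -0.0257  0.1483]
 [ 0.4649  0.0073  0.1548]]
```

View pics/s8.png

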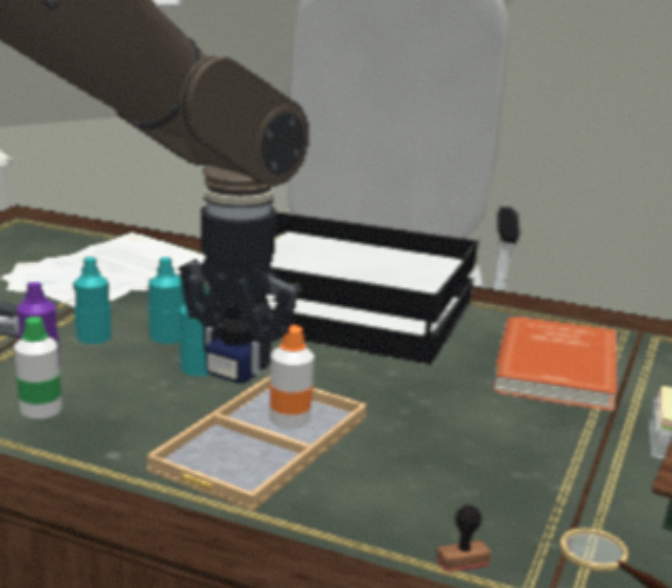

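View pics/w8.png

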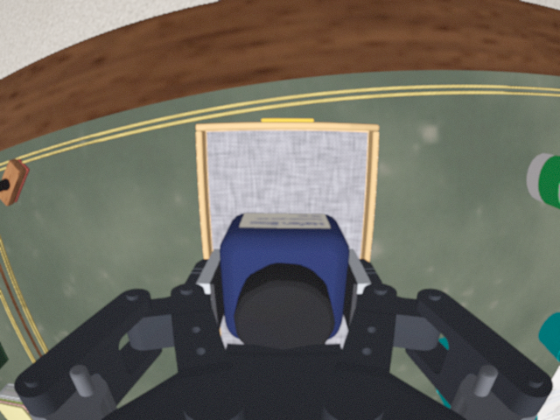

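Ink is held level and square over the front bay, with the front wall and both side walls visible around it. Floor contact is expected at TCP z ≈ 0.0105.

step_arm --targets '[[[0.35,0.07,0.08,0,0],[0.35,0,0,0.3,0],[0.35,0,0,0.5,0],[0.35,0,0,0.6,0],[0.35,0,0,0.5,0],[0.35,0,0,0.3,0],[0.35,0,0,0.2,0],[0.35,0,0,0.1,0],[0.35,0,0,0,0],[0.35,0,0,0,0]]]'

```text
time: 17.65
eef_pos: [0.4694, -0.0108, 0.0211]
tcp_rot: [0.026, 1.0, -0.0, 0.0]
contact_force: [0.4, 0.3, -1.8]
opening: 0.595
```

```bash
python3 go.py .4695 -.0115 .0105
```

```text
t 17.65 pos [ 0.4694 -0.0108  0.0211] jaw 87.03 zax [ 1.e-03 -2.e-04 -1.e+00] q [-0.24  0.13  2.2   0.    0.81 -1.76] F [ 0.4  0.3 -1.8] open 0.595
shift in rows (share of 4cm): [-0.004 -0.018  0.265]
```

step_arm --targets '[[[0.35,0,0,0.12,0],[0.35,0,0,0.08,0],[0.35,0,0,0.04,0],[0.35,0,0,0,0],[0.35,0,0,0,0]]]'

```text
time: 18.07
eef_pos: [0.4688, -0.0105, 0.0109]
tcp_rot: [0.026, 1.0, 0.0, -0.0]
contact_force: [0.2, -0.2, -1.7]
opening: 0.593
```

step_arm --targets '[[[0.35,0,0,0.04,0],[0.35,0,0,0,0],[0.35,0,0,0,0]]]'

```text
time: 18.32
eef_pos: [0.4691, -0.0105, 0.0104]
tcp_rot: [0.026, 1.0, 0.0, -0.0]
contact_force: [-2.7, 0.3, 5.2]
opening: 0.591
```

Contact. I'll open partway inside the bay and lift out.

step_arm --targets '[[[0.7,0,0,0,0],[0.8,0,0,0,0],[0.8,0,0,0,0],[0.8,0,0,0,0],[0.8,0,0,0,0]]]'

```text
time: 18.73
eef_pos: [0.4688, -0.0105, 0.0093]
tcp_rot: [0.026, 1.0, -0.0, 0.0]
contact_force: [0.3, -0.5, -0.2]
opening: 0.801
```

step_arm --targets '[[[0.8,0,0,-0.2,0],[0.8,0,0,-0.4,0],[0.8,0,0,-0.6,0],[0.8,0,0,-0.8,0],[0.8,0,0,-0.8,0],[0.8,0,0,-0.8,0],[0.8,0,0,-0.8,0],[0.8,0,0,-0.4,0],[0.8,0,0,0,0]]]'

```text
time: 19.48
eef_pos: [0.4716, -0.0111, 0.2072]
tcp_rot: [0.026, 1.0, -0.001, 0.005]
contact_force: [0.2, 0.5, 1.2]
opening: 0.8
```

```bash
python3 go.py; python3 - <<'E'
from w import *
d=cam('scene'); W=pts(d); im=d['pixels']; hsv=cv2.cvtColor(im,cv2.COLOR_RGB2HSV)
save('s9',cv2.resize(im[130:330,240:440],None,fx=3,fy=3,interpolation=cv2.INTER_CUBIC))
P=W.reshape(-1,3)
for n,c in(('glue',(.592,-.018)),('ink',(.4695,-.0115))):
    q=P[np.hypot(P[:,0]-c[0],P[:,1]-c[1])<.045]; q=q[(q[:,2]>.02)&(q[:,2]<.15)]; print(n,'max z',np.percentile(q[:,2],99).round(4))
    # lean: per-height mean of body surface
    for z in (.035,.05,.065,.08): 
        b=q[abs(q[:,2]-z)<.005]; 
        if len(b)>5: print(z,b.mean(0).round(4))
d=cam('wrist'); save('w9',cv2.resize(d['pixels'],(560,420)))
d=cam('top'); save('t9',d['pixels'])
E
```

```text
t 19.48 pos [ 0.4716 -0.0111  0.2072] jaw 87.06 zax [ 0.0104 -0.0025 -0.9999] q [-0.24 -0.16  2.09  0.    1.2  -1.76] F [0.2 0.5 1.2] open 0.8
glue max z 0.1243
0.035 [ 0.5697 -0.0272  0.0348]
0.05 [ 0.5704 -0.0253  0.05  ]
0.065 [ 0.5705 -0.0255  0.0651]
0.08 [ 0.5702 -0.026   0.0799]
ink max z 0.0617
0.035 [ 0.4516 -0.0184  0.036 ]
0.05 [ 0.4541 -0.0162  0.0506]
0.065 [ 0.4629 -0.0097  0.0607]
```

View pics/s9.png

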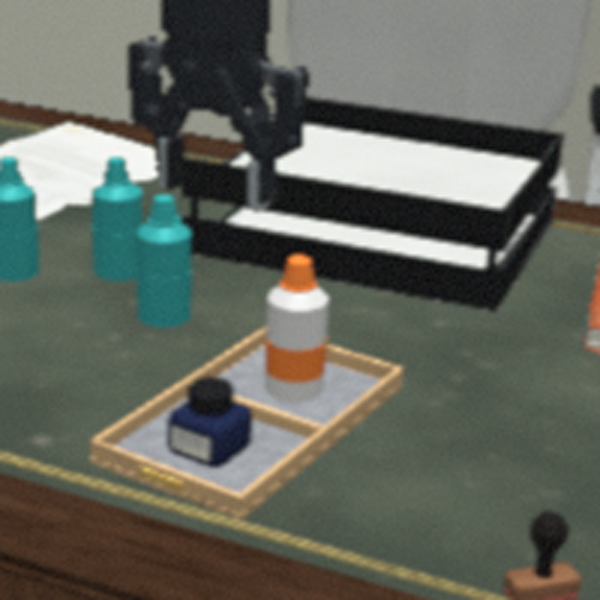

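View pics/w9.png

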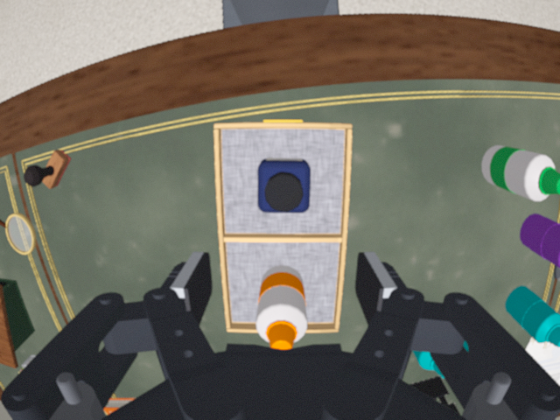

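View pics/t9.png

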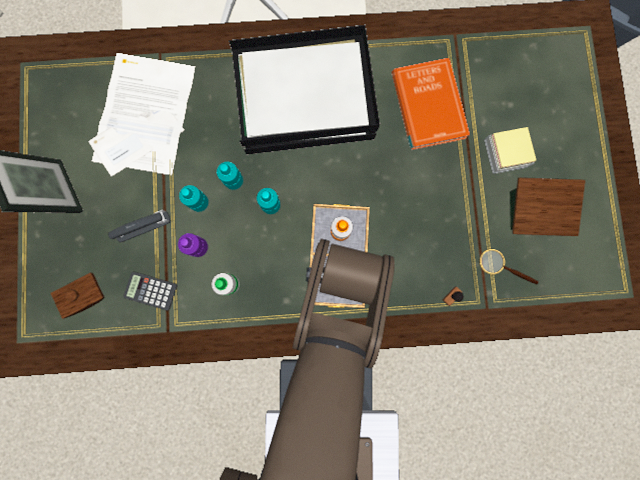

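Both stand upright and flat in their bays. The bystanders and look-alikes are at their original pixels, and the gripper is clear.

step_arm --targets '[[[0.8,0,0,0,0],[0.8,0,0,0,0],[0.8,0,0,0,0]]]'

```text
time: 19.88
eef_pos: [0.468, -0.0103, 0.1998]
tcp_rot: [0.026, 1.0, 0.0, -0.001]
contact_force: [0.1, -0.2, 0.3]
opening: 0.795
```

```bash
python3 -c "
from h import *
print(sign_off())"
```

```text
the job is handed in; nothing more can be done
None
```

I stood the orange-capped glue bottle in the back bay and let go of it. Then I stood the ink bottle in the front bay and handed the job in at about 20 s.

- **Standing flat:** In the last images both bottles are upright and near their bay centres. The glue shows no measurable lean. Their tops read 0.124 m and 0.062 m, as expected for bottles resting on the 5 mm floor.
- **Everything else:** The cleaner bottle, the stamp and the look-alikes sit at the same pixels as at the start. The gripper is about 0.2 m up and touching nothing.
- **Forces:** The readings I took stayed under about 6 N.
- **Disagreements:** None of the checks failed. Two views of the glue's position before grasping differed by about 4 mm, which did not affect the grasp.

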